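# Close the drawing-kit tin, then lift off the outer lid alone

## Robot

A 6-joint arm with a two-finger parallel gripper is mounted at the origin on a cart in front of the work surface, level with it; the furniture and walls round the work are solid. World frame = base frame: x ahead of the robot, y to its left, z up, the work surface at z = 0. Lengths are in m, angles in rad, forces in N, time in s.
With the tool pointing down it reaches from about 0.275 to 0.975 m from the base axis. Payload 8.4 kg.
Tool frame: the origin (TCP) lies between the finger pads; the fingertips stand 25 mm ahead of it and the grasp point (between the pads) lies 6 mm ahead of it (nose_length is the z of the fingertips in the tool frame, in m); z points along the fingers, y is the line along which they close (so a half turn about z gives the same grasp; the last joint's range is limited). The gripper opens to 92 mm and grips with 3 to 60 N. Pads are 20 mm wide; open, the fingers measure 128 mm over their backs; the gripper's body (75 mm by 189 mm) begins 69 mm behind the grasp point.
Start: joints at [1.134, 0.353, 1.633, -0, 1.155, -0.002], TCP at [0.263, 0.567, 0.24] pointing down, gripper open.
Joint ranges: [-2.63, 2.63], [-0.92, 2.1], [0.06, 2.66], [-1.3, 4.44], [0, 2.69], [-3.02, 3.02]. Speed limits (rad/s): [2.22, 2.22, 2.79, 3.14, 3.14, 3.14].

## Interface

Orientations are given as a unit quaternion [w, x, y, z].
In Python, from cell import state, get_image, camera_info, hand_in, nose_length gives the robot as it stands.
- The arm moves only by the tool play_rows, never from a script. Its argument "moves" is a list that holds one entry, the list of rows, each a list of 4 numbers: the shift along the world's x, y, z in mm, then the turn about the world's z in degrees. In form: [[[tx, ty, tz, spin], ...]]. A call has 1 to 8 rows; each row shifts and turns the commanded pose from where the row before left it; what a row does not reach is not made up. A row lasts 1/8 s, in which the tool goes at most 62.5 mm and 10.7 degrees, less where a joint would pass 70% of its speed; a pose out of reach is approached as far as the arm can. A call is refused whole if a number of a shift passes 62.5 or a number of a turn 10.7, either way. A call with a gripper value outside its range is refused whole. "claw" is the finger opening in mm, from 0 to 91.9, set as the call begins (left out, the last holds). The fingers move at their own pace and stop on an object; "newtons" is the grip in N (left out, the last holds). Time passes only in rows, so rows that do not move let the fingers close. It gives the time, the measured TCP pose, the force, the opening and the grip force at its end, in the units of the state.
- state(): the state, without advancing time (a new reading comes with each control period).
- get_image(name): name is "scene" or "side" or "wrist"; returns the picture (420x560x3 uint8, blue, green, red); there is no depth.
- camera_info(name): a dict with "mtx" (3x3 intrinsics, pixels), "rvec" (rotation vector, rad) and "tvec" (3), from world to camera coordinates, as OpenCV has them. Camera axes: x right, y down, z forward; pixel columns grow to the right and rows downward; lengths in m; the calibration is good to about 2 mm. A picture is of the moment at which its call begins: read the wrist's pose just before it. camera_info takes no time and is no camera call; for the wrist camera it gives the pose at the moment of the call.
- hand_in(): hands the job in; it is judged then, once.
The state is a dict: "time_s": time; "joints": joint angles; "joint_vel": joint speeds; "joint_efforts": joint torques, N m; "tool_pos": TCP position; "orientation": TCP orientation; "force": force on the tool from outside, world axes, zero at the start; "moment": the same for the moment, N m; "grip_width": finger opening in m; "grip_force": force on a finger pad.
Only numpy, scipy, OpenCV 4.12 (cv2) and the standard library are available. Lean on these libraries where they do the work, as an engineer would, in place of code of your own. Each camera call takes 0.05 s, during which the arm holds its last target. There are 200 camera calls.

## Task

Put the eraser into the recess in the grey insert of the blue tin, long side along the recess, and press it down flush with the fingertips. Then pick up the nested pair of lids together by the wooden knob of the brass inner lid, set them on the tin so that the inner lid is fully seated in its mouth, and let go of the knob. Finally take the green outer lid alone by its black collar, lift it straight up at least 6 cm, clear of the knob, while the inner lid stays seated, and finish with the outer lid still held level in the air; do not disturb the yellow jar, the paint tube or the tape roll.

Things in the scene. Friction and masses are not known exactly. Their poses are not given: they have to be found in the camera images.
- tin: Blue rectangular tin, open on top, fixed to the counter. 118 mm along its x, 90 along y, 42 high, walls 3, so the mouth is 112 x 84 mm. Origin: centre of the underside; z up; half a turn makes no difference. A grey insert fills it to 28 mm above the underside, with a central recess 62 (x) x 28 (y) mm, 13 mm deep, its edge chamfered 3 mm.
- recess (a point): Centre of the recess's mouth, level with the grey insert's top face: 28 mm above the tin's underside, 14 mm below the rim. The recess goes 13 mm down from it. Axes as the tin.
- rim (a point): Centre of the tin's mouth at rim height, 42 mm above the tin's underside. Axes as the tin.
- eraser: Loose eraser, red sleeve with a light-blue end, 24 mm along its x, 56 along its y, 13 thick, 25 g, lying flat on the counter. Origin: centre of the underside, z up. Its y (long side) goes along the tin's x, either way round. In the recess it has 3 mm to spare at each end, 2 at each side; when flush its origin is 13 mm below the recess point.
- inner_lid: Brass inner lid, loose, about 120 g; starts on the counter with the outer lid resting on it. Origin: centre of its underside; x long side, z up. Upward: plug 107 (x) x 79 (y) x 10 mm, its lower 4 mm chamfered; flange 118 x 90 x 3 mm; wooden knob. Seated: plug in the tin's mouth (2.5 mm spare each side), flange on the rim, x along the tin's x (either way), origin 32 mm above the tin's.
- knob_top (a point): Centre of the top of the inner lid's upright wooden knob, 54 mm above that lid's underside. Knob 24 mm along the lid's x, 12 mm along y. It passes up through the outer lid's collar and stands 22 mm above the collar's top: pinch it there across its 12 mm and both lids come up together. Axes as the inner lid.
- outer_lid: Green outer lid, loose, about 100 g, resting on the inner lid's flange (origin 13 mm above the inner lid's origin while nested). Origin: centre of the underside of its 3 mm top plate; x long side, z up. 133 (x) x 105 (y) mm; a skirt reaches 9 mm down below the plate's underside, outside the flange. A black collar stands in the middle of the plate.
- collar_top (a point): Centre of the top of the outer lid's black collar, 19 mm above that lid's origin. Collar 38 mm along the lid's x, 26 mm along y, 16 mm high above the plate, round a 28 x 16 mm slot that lets the knob through with 2 mm to spare on each side. Pinch it across its 26 mm, the knob standing up between the fingers. Axes as the outer lid.
- yellow_jar: Bystander: closed jar of yellow paint with a white lid, 67 mm across, 61 mm high. Origin: centre of the underside.
- red_tube: Bystander: paint tube with a red band, 34 x 122 x 25 mm, lying flat. Origin: centre of the underside.
- tape: Bystander: roll of masking tape lying flat, 96 mm across, 24 mm high. Origin: centre of the underside.
Mind the look-alikes: they are no part of the job. What is shaped like the eraser but purple is not meant.

How it is judged:
By the outcome, as a careful person would: the job done as asked, in the order asked, and still so for the second after the job is handed in, while the arm keeps its last pose, push and grip.
It also fails if it takes over 72 s, if anything falls off the work surface, if the arm or the gripper's body presses on something with over 40 N, if the wrist force passes 120 N, or if a joint passes its speed limit or range.

## Working session

There is one attempt and no reset: what is moved stays moved. The work goes in short steps, Python scripts to look and compute and a tool call to move; the robot and the scene stay as the last step left them, time stands still between calls to the robot, and variables do not carry over. Pictures are saved under pics/ and viewed, at most 12 in all, crops included, and the job is handed in when it is done.

Besides the shell and the picture viewer there is one more tool, called after "Emit:" as name(argument=value, ...), one argument or row to a line, values as JSON. play_rows: Moves the arm, as the interface text tells. Its arguments: {"type":"object","properties":{"moves":{"type":"array"},"claw":{"type":"number"},"newtons":{"type":"number"}},"required":["moves"]}

```bash
mkdir -p pics; cat > h.py <<'E'
import cv2, numpy as np
from cell import state,get_image,camera_info
def ray(ci,uv,z):
    R=cv2.Rodrigues(np.array(ci['rvec'],float))[0];t=np.array(ci['tvec'],float).ravel()
    K=np.array(ci['mtx'],float);d=R.T@np.linalg.inv(K)@np.array([uv[0],uv[1],1.]);c=-R.T@t
    return c+d*(z-c[2])/d[2]
E
python3 - <<'E'
from h import *
s=state();print(s['tool_pos'],s['orientation'],s['time_s'])
for n in ['scene','side','wrist']:
    ci=camera_info(n);im=get_image(n);cv2.imwrite(f'pics/{n}0.png',im)
    R=cv2.Rodrigues(np.array(ci['rvec'],float))[0];print(n,-R.T@np.array(ci['tvec']).ravel(),R[2],ci['mtx'])
a=cv2.imread('pics/scene0.png');b=cv2.imread('pics/side0.png')
E
```

```text
[0.26306913 0.566419   0.23886676] [-1.42142167e-04  2.15677527e-01  9.76464396e-01 -6.83277964e-04] 0.0
scene [ 0.13541701 -0.29486246  0.53216731] [ 0.45113328  0.70009693 -0.55348265] [[416.27626683   0.         279.07017954]
 [  0.         416.27626683 204.50089397]
 [  0.           0.           1.        ]]
side [ 0.61391325 -0.78596322  0.51892461] [-0.06989587  0.91971588 -0.3863124 ] [[439.050756     0.         277.78505551]
 [  0.         439.050756   217.94512072]
 [  0.           0.           1.        ]]
wrist [0.19352365 0.59957007 0.38350567] [ 0.24619362 -0.11640909 -0.96220456] [[319.09686299   0.         276.13237558]
 [  0.         319.09686299 207.73027436]
 [  0.           0.           1.        ]]
```

View pics/scene0.png

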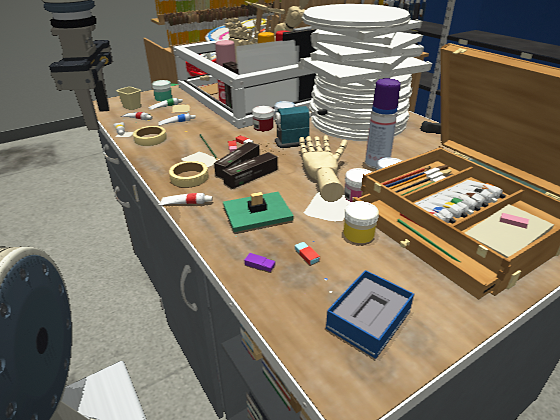

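View pics/side0.png

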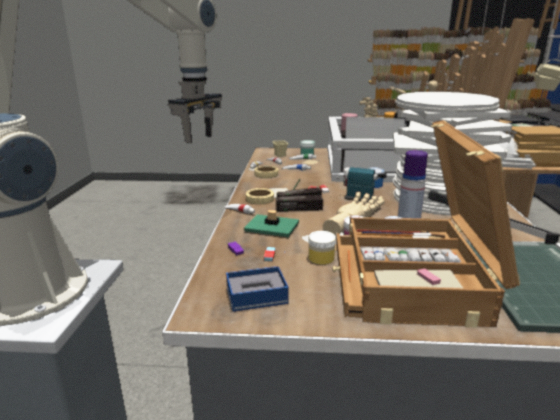

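The scene view shows the tin at about (370,312), the eraser at (307,253), the purple decoy at (259,262) and the nested lids at (258,210). The jar is at (360,222), the tube at (187,200) and the tape at (189,174). The side view agrees.

```bash
cat >> h.py <<'E'
def comp(mask,seed=None):
    n,l,st,c=cv2.connectedComponentsWithStats(mask.astype(np.uint8))
    k=1+np.argmax(st[1:,4]) if seed is None else min(range(1,n),key=lambda i:np.hypot(*(c[i]-seed)) if st[i,4]>40 else 1e9)
    return (l==k),c[k],st[k,4]
def rect(mask,ci,z):
    c=max(cv2.findContours(mask.astype(np.uint8),cv2.RETR_EXTERNAL,cv2.CHAIN_APPROX_NONE)[0],key=len)[:,0]
    P=np.array([ray(ci,p,z)[:2]*1000 for p in c],np.float32)
    return cv2.minAreaRect(P)
def hsv(im):
    return [x.astype(int) for x in cv2.split(cv2.cvtColor(im,cv2.COLOR_BGR2HSV))]
E
python3 - <<'E'
from h import *
im=cv2.imread('pics/scene0.png');ci=camera_info('scene')
H,S,V=hsv(im)
for p in [(370,350),(400,300),(305,250),(300,245),(315,258),(240,212),(258,205),(256,197)]: print(p,H[p[1],p[0]],S[p[1],p[0]],V[p[1],p[0]])
g,c,a=comp((H>60)&(H<90)&(S>120),(258,210));print('lid',a,rect(g,ci,.016))
b,c,a=comp((H>95)&(H<125)&(S>120),(370,312));print('tin',a,rect(b,ci,.042),rect(b,ci,0))
e,c,a=comp(((H<8)|(H>172))&(S>130),(308,254));print('eraser red',a,c,ray(ci,c,.012),rect(e,ci,.013))
e,c,a=comp((H>85)&(H<108)&(S>60)&(V>150),(300,245));print('eraser blue',a,c,ray(ci,c,.012))
for n,p,z in [('jar',(360,210),.061),('tube',(187,200),.012),('tape',(189,174),.024),('purple',(259,262),.01),('knobtop',(257,195),.054)]:print(n,ray(ci,p,z))
E
```

```text
(370, 350) 106 227 63
(400, 300) 128 6 163
(305, 250) 2 178 248
(300, 245) 91 54 251
(315, 258) 100 22 140
(240, 212) 75 128 169
(258, 205) 109 47 43
(256, 197) 18 120 106
lid 1549 ((503.94415283203125, 366.4526062011719), (118.04736328125, 132.96511840820312), 75.5407943725586)
tin 1925 ((492.168212890625, 5.126068115234375), (148.4539794921875, 98.8099136352539), 18.732297897338867) ((522.7363891601562, 30.830570220947266), (161.17422485351562, 107.27645874023438), 18.732282638549805)
eraser red 194 [308.08247423 254.01030928] [0.51225047 0.18887464 0.012     ] ((511.71087646484375, 185.74847412109375), (44.12765884399414, 29.933279037475586), 88.30010223388672)
eraser blue 111 [349.59459459 307.4954955 ] [0.489112   0.04271479 0.012     ]
jar [0.64340076 0.19475366 0.061     ]
tube [0.39319652 0.49618248 0.012     ]
tape [0.43790584 0.58683188 0.024     ]
purple [0.42328086 0.22304996 0.01      ]
knobtop [0.505782   0.36720847 0.054     ]
```

Emit:
play_rows(
  moves=[
    [[32,-52,0,0],[32,-52,0,0],[32,-52,0,0],[32,-52,0,0],[32,-52,0,0],[32,-52,0,0],[32,-52,0,0],[26,-52,0,0]],
  ],
  claw=60,
)

```text
time_s: 1.15
tool_pos: [0.5142, 0.149, 0.2396]
orientation: [0.0, 0.216, 0.976, 0.0]
force: [0.0, 0.8, 0.3]
grip_width: 0.06
grip_force: 0.0
```

```bash
python3 - <<'E'
from h import *
ci=camera_info('wrist');im=get_image('wrist');cv2.imwrite('pics/w1.png',im);import pickle;pickle.dump(ci,open('w1.pkl','wb'))
s=state();print(s['tool_pos'],s['time_s'])
E
```

```text
[0.51648851 0.14384169 0.23962597] 1.2
```

View pics/w1.png

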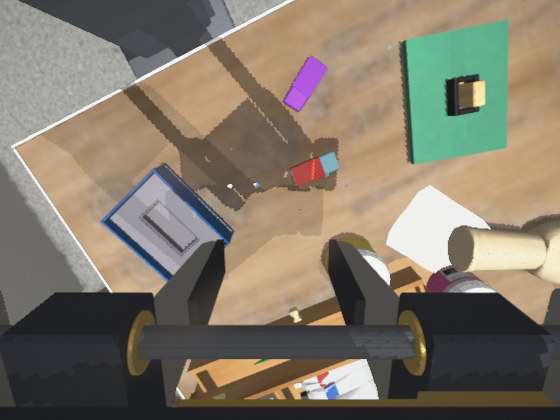

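The wrist view shows the eraser at (314,168), its blue end to the right, and the lid at (458,95). The tin is at (168,225), with part of its rim behind a finger.

```bash
python3 - <<'E'
from h import *
import pickle
im=cv2.imread('pics/w1.png');ci=pickle.load(open('w1.pkl','rb'))
H,S,V=hsv(im)
g,c,a=comp((H>60)&(H<90)&(S>100),(458,95));print('lid',a,rect(g,ci,.016),rect(g,ci,.006))
er=((((H<8)|(H>172))&(S>110))|((H>85)&(H<105)&(S>60)))&(V>60)
er[:140]=0;er[195:]=0;er[:,:285]=0;er[:,345:]=0
e,c,a=comp(er);print('eraser',a,c,rect(e,ci,.013))
b=((H>100)&(H<125)&(S>140));b[260:]=0
b,c,a=comp(b,(168,225));print('tin',a,rect(b,ci,.042))
k=((H>8)&(H<25)&(S>80)&(V>120));k[:75]=0;k[115:]=0;k[:,:455]=0;k[:,490:]=0
k,c,a=comp(k);print('knobtop',a,c,rect(k,ci,.054))
out=np.hstack([cv2.resize(im[150:290,90:250],None,fx=2.5,fy=2.5,interpolation=2),cv2.resize((im*0+((b|e)[...,None]*255)).astype(np.uint8)[150:290,90:250],None,fx=2.5,fy=2.5)])
out2=cv2.resize(im[140:200,280:350],None,fx=4,fy=4,interpolation=2);o=np.zeros((600,800,3),np.uint8);o[:350]=out;o[350:590,:280]=out2
o[350:590,300:580]=cv2.resize((e*255).astype(np.uint8)[140:200,280:350,None].repeat(3,2),None,fx=4,fy=4)
cv2.imwrite('pics/c1.png',o)
E
```

```text
lid 10981 ((506.7078857421875, 369.0823059082031), (107.44676971435547, 131.37457275390625), 75.54454803466797) ((508.3979187011719, 374.16717529296875), (110.36552429199219, 134.94329833984375), 75.54454040527344)
eraser 908 [314.03193833 168.35462555] ((515.1654052734375, 198.4709014892578), (53.91638946533203, 25.16384506225586), 88.09758758544922)
tin 405 ((488.53558349609375, -29.290586471557617), (35.43346405029297, 76.30199432373047), 83.8614273071289)
knobtop 159 [476.28301887  90.77358491] ((506.8345642089844, 369.7778625488281), (11.492528915405273, 23.680604934692383), 74.63489532470703)
```

View pics/c1.png

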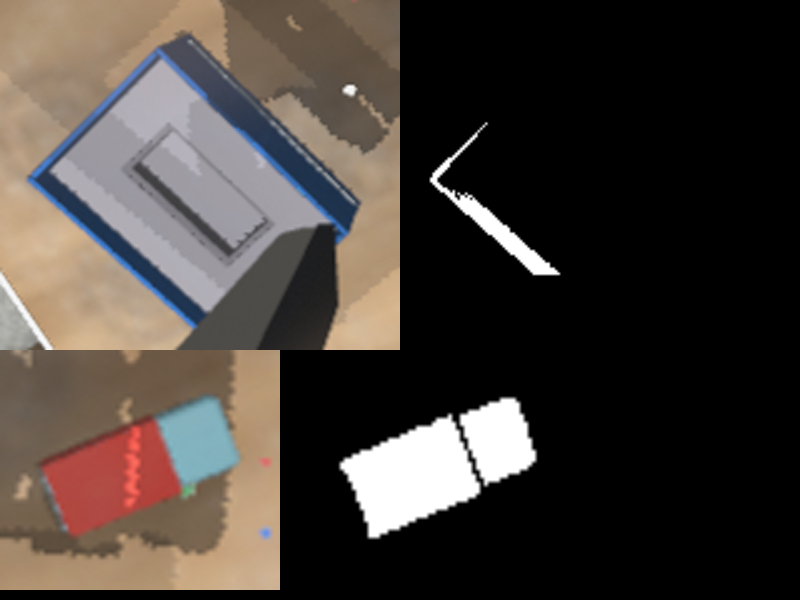

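The eraser mask is clean, and its measured 54 x 25 mm matches the given size. In the crop the rim's corners are at about (30,178), (160,50) and (345,235), and I'll use those for the tin.

```bash
python3 - <<'E'
from h import *
import pickle
ci=pickle.load(open('w1.pkl','rb'))
f=lambda x,y,z:ray(ci,(90+x/2.5-.3,150+y/2.5-.3),z)[:2]*1000
P=[f(30,178,.042),f(160,50,.042),f(345,237,.042),f(200,325,.042)]
print(np.round(P,1));
for a,b in [(0,1),(1,2),(0,3)]:
    d=P[b]-P[a];print(np.hypot(*d),np.degrees(np.arctan2(d[1],d[0])))
print('centre',(P[0]+P[2])/2)
Q=[f(130,165,.028),f(170,127,.028),f(270,222,.028),f(232,260,.028)]
print(np.round(Q,1),np.mean(Q,0))
for a,b in [(0,1),(1,2),(0,3),(3,2)]:
    d=Q[b]-Q[a];print(np.hypot(*d),np.degrees(np.arctan2(d[1],d[0])))
s=state();print(s['joints'],s['tool_pos'])
E
```

```text
[[463.7 -44.1]
 [438.2  39. ]
 [548.8  71.8]
 [559.9 -11.5]]
86.98225372805545 107.03151990911664
115.39009018971335 16.483089739628586
101.60711165852128 18.71461338260098
centre [506.2361019   13.80487542]
[[478.7  -7.4]
 [470.7  19. ]
 [531.2  38.3]
 [540.8  12.2]] [505.33454606  15.50026907]
27.55747939326723 106.88901995245253
63.54809875103829 17.712354206428635
65.08629637741238 17.48947592662132
27.831244914782246 110.06345792733808
[ 0.27090863  0.21460089  1.82385119 -0.00375543  1.10221986 -0.86189065] [0.51648851 0.14384169 0.23962597]
```

Emit:
play_rows(
  moves=[
    [[-1,8,-20,-9.6],[0,8,-20,-9.6],[0,8,-20,-9.6],[0,8,-20,-9.6],[0,8,-20,-9.6],[0,7,-20,-9.6],[0,7,-20,-9.4],[0,0,0,0]],
  ],
  claw=44,
  newtons=12,
)

```text
time_s: 2.2
tool_pos: [0.511, 0.2049, 0.0982]
orientation: [-0.001, 0.718, 0.696, -0.001]
force: [-0.6, -0.7, 0.1]
grip_width: 0.0438
grip_force: 0.0
```

```bash
python3 - <<'E'
from h import *
import pickle
s=state();ci=camera_info('wrist');im=get_image('wrist');cv2.imwrite('pics/w2.png',im);pickle.dump(ci,open('w2.pkl','wb'))
q=s['orientation'];print(s['tool_pos'],np.degrees(2*np.arctan2(q[2],q[1]))-90)
H,S,V=hsv(im)
er=((((H<8)|(H>172))&(S>110))|((H>85)&(H<105)&(S>60)))&(V>60)
e,c,a=comp(er);e=cv2.morphologyEx(er.astype(np.uint8),cv2.MORPH_CLOSE,np.ones((7,7)))
e,c,a=comp(e);print(a,c,rect(e,ci,.013))
E
```

```text
[0.51104325 0.20490009 0.09823857] -1.8111166303785922
2075 [283.76578313 227.94746988] ((516.7505493164062, 200.19532775878906), (55.869956970214844, 23.03708267211914), 87.90087127685547)
```

View pics/w2.png

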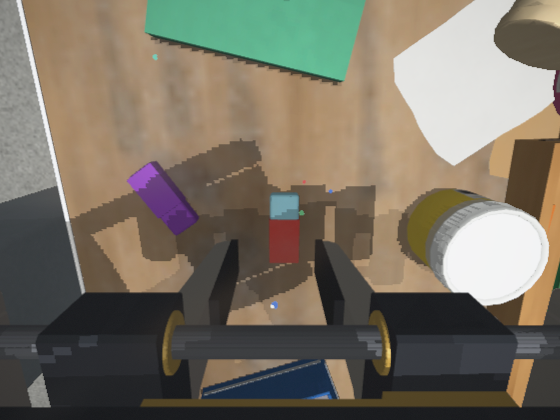

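The eraser sits between the open fingers at (284,228) and measures 56 x 23 mm, so the second measurement agrees. I'll descend and grip the upper half.

Emit:
play_rows(
  moves=[
    [[3,-3,-20,0],[2,-2,-20,0],[0,0,-15,0],[0,0,-11.5,0],[0,0,0,0],[0,0,0,0]],
  ],
)

```text
time_s: 3.0
tool_pos: [0.5176, 0.2, 0.0335]
orientation: [0.0, 0.719, 0.695, 0.0]
force: [0.7, -0.2, -0.0]
grip_width: 0.0439
grip_force: 0.0
```

Emit:
play_rows(
  moves=[
    [[0,0,0,0],[0,0,0,0],[0,0,0,0],[0,0,0,0],[0,0,0,0]],
  ],
  claw=10,
  newtons=12,
)

```text
time_s: 3.62
tool_pos: [0.5175, 0.1999, 0.0334]
orientation: [0.0, 0.719, 0.695, 0.0]
force: [-0.1, 0.7, 5.3]
grip_width: 0.0229
grip_force: 12.0
```

Emit:
play_rows(
  moves=[
    [[0,0,10,0],[0,0,25,0],[-1,-20,30,-10.2],[-2,-30,20,-10.2],[-2,-35,0,-10.2],[-2,-35,0,-10.2],[-2,-35,0,-10],[-3,-30,0,-10]],
  ],
)

```text
time_s: 4.62
tool_pos: [0.5051, 0.0136, 0.1186]
orientation: [0.0, 0.972, 0.233, 0.0]
force: [-0.1, -0.2, -0.5]
grip_width: 0.0227
grip_force: 12.0
```

Emit:
play_rows(
  moves=[
    [[0,0,0,-9.7],[0,0,0,0],[0,0,0,0],[0,0,0,0]],
  ],
)

```text
time_s: 5.12
tool_pos: [0.5053, 0.0152, 0.1181]
orientation: [-0.0, 0.988, 0.154, -0.0]
force: [0.1, -0.2, -0.3]
grip_width: 0.0232
grip_force: 12.0
```

```bash
python3 - <<'E'
from h import *
import pickle
s=state();ci=camera_info('wrist');im=get_image('wrist');cv2.imwrite('pics/w3.png',im);pickle.dump(ci,open('w3.pkl','wb'))
q=s['orientation'];print(s['tool_pos'],np.degrees(2*np.arctan2(q[2],q[1]))-90,s['grip_width'],s['joints'])
E
```

```text
[0.5052702  0.01521001 0.11813366] -72.25262078698304 0.023150670335758607 [2.71062891e-02 3.28203318e-01 1.99106249e+00 4.11978616e-05
 8.22341380e-01 1.28812438e+00]
```

View pics/w3.png

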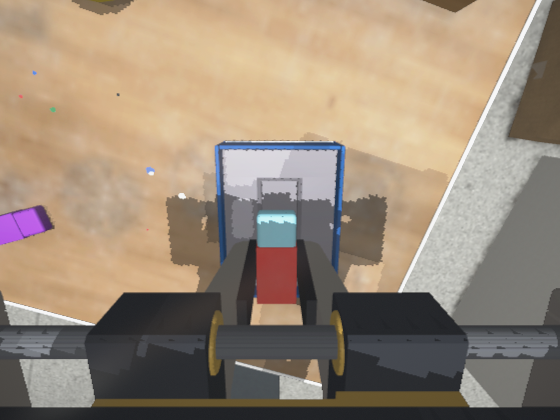

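The eraser is held over the tin and aligned with the recess. The rim's far edge runs from (216,146) to (344,147), and the eraser's top spans columns 257–297, so I'll measure both offsets.

```bash
python3 - <<'E'
from h import *
import pickle
im=cv2.imread('pics/w3.png');ci=pickle.load(open('w3.pkl','rb'));H,S,V=hsv(im)
b=(H>100)&(H<125)&(S>150)&(V>90)
th=np.radians(17.5);A=np.array([[np.cos(th),np.sin(th)],[-np.sin(th),np.cos(th)]])
T=np.array([505.3,15.2])
L=lambda u,v,z:A@(ray(ci,(u,v),z)[:2]*1000-T)
for r in range(160,235,15):
    x=np.where(b[r,200:360])[0]+200; l=x[x<280];q=x[x>280]
    print(r,l.min(),l.max(),q.min(),q.max(),'y outer',L(l.min()-.5,r,.042).round(1),L(q.max()+.5,r,.042).round(1))
for c in range(235,330,20):
    y=np.where(b[135:165,c])[0]+135;print(c,y, L(c,y.min()-.5,.042).round(1))
er=(((((H<8)|(H>172))&(S>110))|((H>85)&(H<105)&(S>60)))&(V>60)).astype(np.uint8)
er[:200]=0;er[310:]=0;er[:,:245]=0;er[:,310:]=0
e,c,a=comp(cv2.morphologyEx(er,cv2.MORPH_CLOSE,np.ones((5,5))));r=rect(e,ci,.0977);print(a,r,A@(np.array(r[0])-T))
g=(V>60)
for r in (183,186,195,205): print(r,V[r,250:312].tolist())
print('rec',V[172:212,280].tolist())
E
```

```text
Traceback (most recent call last):
ValueError: zero-size array to reduction operation minimum which has no identity
```

```bash
python3 - <<'E'
from h import *
import pickle
im=cv2.imread('pics/w3.png');ci=pickle.load(open('w3.pkl','rb'));H,S,V=hsv(im)
b=(H>100)&(H<125)&(S>150)&(V>60)
th=np.radians(17.5);A=np.array([[np.cos(th),np.sin(th)],[-np.sin(th),np.cos(th)]])
T=np.array([505.3,15.2])
L=lambda u,v,z:A@(ray(ci,(u,v),z)[:2]*1000-T)
for r in (160,175,190,205,220):
    x=np.where(b[r,200:360])[0]+200; l=x[x<280];q=x[x>280]
    if len(l):print(r,'l',l.min(),l.max(),L(l.min()-.5,r,.042).round(1))
    if len(q):print(r,'r',q.min(),q.max(),L(q.max()+.5,r,.042).round(1))
for c in range(235,330,20):
    y=np.where(b[135:165,c])[0]+135
    if len(y):print(c,y, L(c,y.min()-.5,.042).round(1))
er=(((((H<8)|(H>172))&(S>110))|((H>85)&(H<105)&(S>60)))&(V>60)).astype(np.uint8)
er[:200]=0;er[310:]=0;er[:,:245]=0;er[:,310:]=0
e,c,a=comp(cv2.morphologyEx(er,cv2.MORPH_CLOSE,np.ones((5,5))));r=rect(e,ci,.0977);print(a,r,A@(np.array(r[0])-T))
print('row186',V[186,250:312].tolist());print('row200',V[200,250:312].tolist())
print('col280',V[172:200,280].tolist())
for u,v in ((258,185),(301,185),(280,179)):print(u,v,L(u,v,.028))
E
```

```text
160 r 341 343 [ 48.9 -45.9]
175 r 339 342 [ 38.4 -45.9]
190 l 217 219 [27.2 42.6]
190 r 336 341 [ 27.7 -45.8]
205 l 219 219 [16.2 41.7]
205 r 337 340 [ 16.7 -45.8]
220 l 219 222 [ 4.9 42.2]
255 [147] [57.7 15. ]
275 [146 147] [58.5  1.4]
295 [146 147 148] [ 58.5 -12.3]
315 [146 147 148] [ 58.6 -25.9]
3646 ((505.5908203125, 15.90359878540039), (57.26130294799805, 22.91794776916504), 18.78907585144043) [0.4889365  0.58358273]
row186 [203, 201, 196, 196, 197, 197, 185, 157, 149, 151, 140, 132, 172, 196, 197, 196, 197, 197, 197, 197, 196, 196, 197, 196, 196, 196, 197, 196, 197, 196, 196, 197, 197, 197, 196, 197, 197, 197, 197, 198, 197, 198, 198, 199, 198, 172, 102, 105, 133, 145, 147, 159, 183, 198, 198, 198, 199, 198, 198, 198, 198, 198]
row200 [129, 126, 119, 103, 116, 132, 128, 132, 148, 148, 143, 120, 99, 104, 104, 103, 103, 103, 104, 104, 105, 105, 104, 105, 104, 104, 104, 104, 105, 105, 105, 105, 104, 105, 104, 104, 104, 105, 104, 104, 138, 185, 194, 169, 105, 116, 116, 91, 107, 123, 130, 96, 102, 105, 116, 133, 132, 159, 169, 104, 104, 104]
col280 [214, 213, 199, 195, 195, 189, 148, 148, 159, 191, 198, 198, 197, 197, 196, 196, 196, 196, 195, 195, 134, 105, 105, 106, 104, 104, 105, 104]
258 185 [28.05474466 14.02197248]
301 185 [ 28.22758662 -18.20797049]
280 179 [32.70204962 -2.42727201]
```

Emit:
play_rows(
  moves=[
    [[0,-1.3,-20,0],[0,0,-20,0],[0,0,-10,0],[0,0,-6,0],[0,0,-4,0],[0,0,-3,0],[0,0,0,0],[0,0,0,0]],
  ],
)

```text
time_s: 6.18
tool_pos: [0.5055, 0.0136, 0.0553]
orientation: [0.0, 0.988, 0.153, 0.0]
force: [0.3, 0.1, -1.0]
grip_width: 0.0231
grip_force: 12.0
```

Emit:
play_rows(
  moves=[
    [[0,0,-1.5,0],[0,0,0,0],[0,0,0,0]],
  ],
)

```text
time_s: 6.55
tool_pos: [0.5053, 0.0135, 0.0536]
orientation: [0.0, 0.988, 0.153, -0.0]
force: [0.5, -0.1, -0.3]
grip_width: 0.0234
grip_force: 12.0
```

Emit:
play_rows(
  moves=[
    [[0,0,0,0],[0,0,0,0],[0,0,0,0],[0,0,15,0],[0,0,20,0],[0,0,15,0],[0,0,0,0]],
  ],
  claw=36,
)

```text
time_s: 7.42
tool_pos: [0.5063, 0.0136, 0.1051]
orientation: [0.0, 0.988, 0.153, 0.001]
force: [0.3, -0.2, -0.3]
grip_width: 0.0359
grip_force: 0.0
```

Emit:
play_rows(
  moves=[
    [[0,0,0,0],[0,0,0,0],[0,0,0,0],[0,0,-10,0],[0,0,-15,0],[0,0,-10,0],[0,0,0,0],[0,0,0,0]],
  ],
  claw=0,
)

```text
time_s: 8.43
tool_pos: [0.5054, 0.0135, 0.0685]
orientation: [-0.0, 0.988, 0.153, -0.0]
force: [0.5, 0.6, -0.1]
grip_width: 0.0
grip_force: 0.0
```

Emit:
play_rows(
  moves=[
    [[0,0,-6,0],[0,0,-5,0],[0,0,-2,0],[0,0,-1.5,0],[0,0,-1,0],[0,0,0,0],[0,0,0,0]],
  ],
)

```text
time_s: 9.3
tool_pos: [0.5053, 0.0135, 0.0533]
orientation: [0.0, 0.988, 0.153, 0.0]
force: [-1.3, 0.0, 4.2]
grip_width: 0.0007
grip_force: 2.0
```

Emit:
play_rows(
  moves=[
    [[0,0,-0.8,0],[0,0,-0.7,0],[0,0,0,0],[0,0,0,0]],
  ],
)

```text
time_s: 9.8
tool_pos: [0.5053, 0.0136, 0.0531]
orientation: [-0.0, 0.988, 0.153, 0.0]
force: [-7.8, 0.3, 25.7]
grip_width: 0.0005
grip_force: 13.2
```

Emit:
play_rows(
  moves=[
    [[0,0,15,0],[20,-15,30,0],[30,-25,30,0],[30,-20,25,0],[0,0,0,0],[0,0,0,0]],
  ],
  claw=40,
)

```text
time_s: 10.55
tool_pos: [0.5841, -0.0462, 0.1509]
orientation: [-0.0, 0.988, 0.153, -0.001]
force: [-0.2, -0.1, -0.0]
grip_width: 0.0398
grip_force: 0.0
```

```bash
python3 - <<'E'
from h import *
import pickle
s=state();ci=camera_info('wrist');im=get_image('wrist');cv2.imwrite('pics/w4.png',im);pickle.dump(ci,open('w4.pkl','wb'))
q=s['orientation'];print(s['tool_pos'],np.degrees(2*np.arctan2(q[2],q[1]))-90)
E
```

```text
[ 0.58410467 -0.04621312  0.15087201] -72.42977210685699
```

View pics/w4.png

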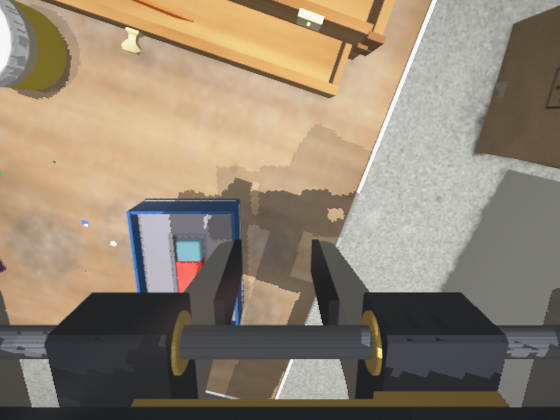

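The eraser lies in the recess at (188,262), pressed to tip height 28.1 mm with 26 N. I'll use this view to recheck the tin's centre.

```bash
python3 - <<'E'
from h import *
import pickle
im=cv2.imread('pics/w4.png');ci=pickle.load(open('w4.pkl','rb'));H,S,V=hsv(im)
th=np.radians(17.5);A=np.array([[np.cos(th),np.sin(th)],[-np.sin(th),np.cos(th)]]);T=np.array([505.4,13.7])
L=lambda u,v,z:(A@(ray(ci,(u,v),z)[:2]*1000-T)).round(1)
b=(H>100)&(H<125)&(S>150)
for r in (220,235,250,265):
    x=np.where(b[r,110:160])[0]+110;x2=np.where(b[r,215:250])[0]+215
    print(r,x,L(x.min()-.5,r,.042),x2,L(x2.max()+.5,r,.042) if len(x2) else '')
for c in (150,170,190,210,225):
    y=np.where(b[190:225,c]&(V[190:225,c]>90))[0]+190
    print(c,y,L(c,y.min()-.5,.042) if len(y) else '')
er=((((H<8)|(H>172))&(S>110))|((H>85)&(H<105)&(S>60)))&(V>60)
er[:232]=0;er[292:]=0;er[:,:165]=0;er[:,215:]=0
for r in (245,255,268,278):
    x=np.where(er[r])[0];print(r,L(x.min()-.5,r,.028),L(x.max()+.5,r,.028))
y=np.where(er[:,188])[0];print(L(188,y.min()-.5,.028))
E
```

```text
220 [129 130] [51.  42.8] [232 233 234 235 237] [ 51.3 -48.2]
235 [130 131 132 133 134 137 138] [37.7 43.6] [233 234 235 236 237 238] [ 37.9 -48.7]
250 [132 133 134 135 136 137 138 139 140] [24.  43.6] [] 
265 [134 135 136 137 138 139 140 141 142] [ 9.8 43.6] [] 
150 [211 212 213] [59.4 24. ]
170 [212 213] [58.5  7.5]
190 [211 212 213] [59.4 -9.2]
210 [211 212 213] [ 59.5 -25.7]
225 [211 212 213] [ 59.5 -38.1]
245 [22.8 10.2] [ 22.9 -13.3]
255 [13.  10.1] [ 13.1 -13.6]
268 [ 0.  12.1] [  0.1 -10.9]
278 [-10.2  12. ] [-10.2  -3.8]
[30.1 -1.6]
```

Emit:
play_rows(
  moves=[
    [[-25,-5,15,0],[-30,-10,15,0],[-30,-10,10,0],[-30,0,0,0],[0,0,0,0],[0,0,0,0]],
  ],
)

```text
time_s: 11.35
tool_pos: [0.4705, -0.0711, 0.1913]
orientation: [-0.0, 0.988, 0.153, 0.0]
force: [0.9, -0.3, 0.1]
grip_width: 0.0398
grip_force: 0.0
```

```bash
python3 - <<'E'
from h import *
import pickle
s=state();ci=camera_info('wrist');im=get_image('wrist');cv2.imwrite('pics/w5.png',im);pickle.dump(ci,open('w5.pkl','wb'))
print(s['tool_pos'])
b=cv2.imread('pics/w4.png')[195:300,120:255]
p=[cv2.projectPoints(np.array([[.505,.014,.028]]),np.array(ci['rvec'],float),np.array(ci['tvec'],float),np.array(ci['mtx']),None)[0].ravel()][0];print(p)
o=np.zeros((600,800,3),np.uint8);x=cv2.resize(b,None,fx=2.9,fy=2.9,interpolation=2);o[:x.shape[0],:x.shape[1]]=x
x=cv2.resize(im,(400,300));o[300:,400:]=x
u,v=int(np.clip(p[0],67,492)),int(np.clip(p[1],50,370));x=cv2.resize(im[v-50:v+50,u-67:u+67],None,fx=2.95,fy=2.95,interpolation=2);o[:x.shape[0],402:402+x.shape[1]]=x
cv2.imwrite('pics/c2.png',o)
E
```

```text
[ 0.47048449 -0.07108904  0.19133933]
[201.60808129 137.3162863 ]
```

View pics/c2.png

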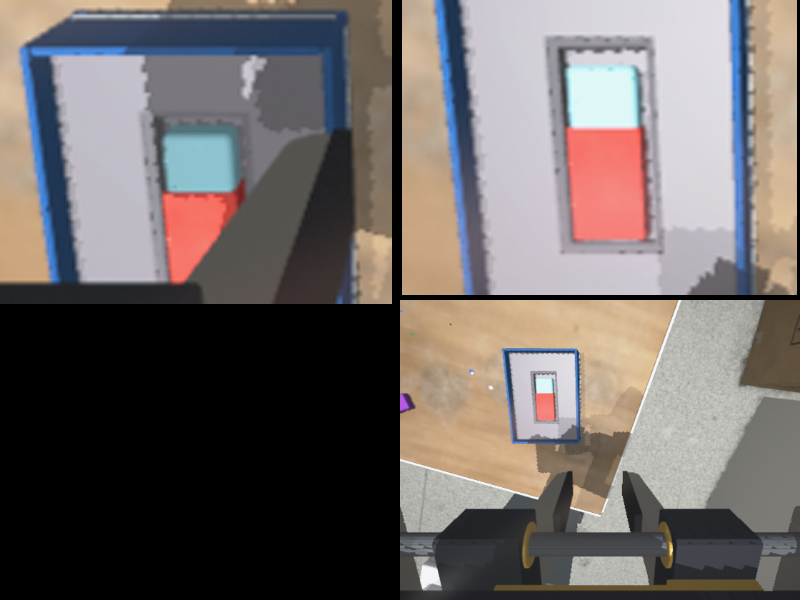

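The clear view shows the eraser wholly inside the recess and flat. I'll fit the full rim from this picture and move towards the lids.

```bash
python3 - <<'E'
from h import *
import pickle
im=cv2.imread('pics/w5.png');ci=pickle.load(open('w5.pkl','rb'));H,S,V=hsv(im)
b=(H>100)&(H<125)&(S>130);b[:60]=0;b[210:]=0;b[:,:130]=0;b[:,265:]=0
b,c,a=comp(cv2.morphologyEx(b.astype(np.uint8),cv2.MORPH_CLOSE,np.ones((3,3))));print(a,rect(b,ci,.042))
g=cv2.morphologyEx(((S<40)&(V>60)).astype(np.uint8),cv2.MORPH_OPEN,np.ones((3,3)))
er=((((H<8)|(H>172))&(S>80))|((H>80)&(H<105)&(S>25)&(V>200)));er[:105]=0;er[175:]=0;er[:,:180]=0;er[:,:180]=0;er[:,225:]=0
e,c,a=comp(cv2.morphologyEx(er.astype(np.uint8),cv2.MORPH_CLOSE,np.ones((3,3))));print('eraser',a,rect(e,ci,.028))
E
```

```text
1285 ((517.093505859375, 16.176555633544922), (93.11869812011719, 90.86572265625), 16.394689559936523)
eraser 1230 ((503.63006591796875, 12.466116905212402), (54.6187744140625, 25.294654846191406), 17.679203033447266)
```

Emit:
play_rows(
  moves=[
    [[0,45,0,-4],[0,50,0,-4],[0,50,0,-4],[0,50,0,-4],[0,50,0,-4],[0,50,0,-4],[0,50,0,-4],[0,40,0,-4]],
  ],
  claw=40,
)

```text
time_s: 12.4
tool_pos: [0.4704, 0.3163, 0.1911]
orientation: [-0.0, 0.992, -0.126, -0.0]
force: [0.0, 0.7, -0.7]
grip_width: 0.04
grip_force: 0.0
```

Emit:
play_rows(
  moves=[
    [[15,20,0,0],[15,20,0,0],[0,0,0,0],[0,0,0,0]],
  ],
)

```text
time_s: 12.9
tool_pos: [0.4998, 0.3532, 0.1908]
orientation: [0.001, 0.992, -0.125, -0.001]
force: [-0.2, -0.7, 0.0]
grip_width: 0.0395
grip_force: 0.0
```

```bash
python3 - <<'E'
from h import *
import pickle
s=state();ci=camera_info('wrist');im=get_image('wrist');cv2.imwrite('pics/w6.png',im);pickle.dump(ci,open('w6.pkl','wb'))
q=s['orientation'];print(s['tool_pos'],np.degrees(2*np.arctan2(q[2],q[1]))-90)
E
```

```text
[0.49978329 0.35322527 0.19083477] -104.39781763521549
```

View pics/w6.png

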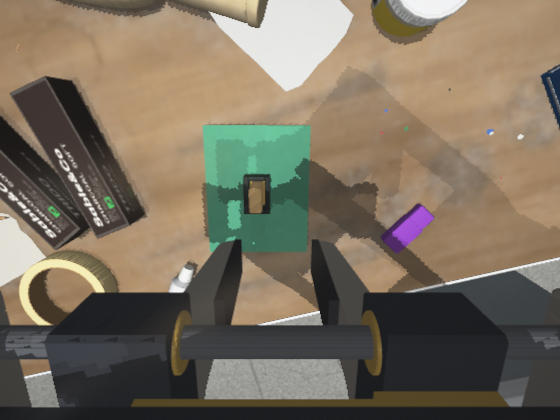

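The lid fills (205–310, 125–250) with its knob at (257,193), between the fingers' lines.

```bash
python3 - <<'E'
from h import *
import pickle
im=cv2.imread('pics/w6.png');ci=pickle.load(open('w6.pkl','rb'));H,S,V=hsv(im)
g=(H>60)&(H<95)&(S>90);g[:110]=0;g[240:]=0;g[:,:190]=0;g[:,325:]=0
g,c,a=comp(g)
th=np.radians(-14.9);A=np.array([[np.cos(th),np.sin(th)],[-np.sin(th),np.cos(th)]]);T=np.array([506.8,369.5])
L=lambda u,v,z:(A@(ray(ci,(u,v),z)[:2]*1000-T)).round(1)
for r in (135,150,165,220,235):
    x=np.where(g[r])[0];print(r,x.min(),x.max(),L(x.min()-.5,r,.016),L(x.max()+.5,r,.016))
for q in (215,235,260,285,300):
    y=np.where(g[:,q])[0];print(q,L(q,y.min()-.5,.016))
k=(H>8)&(H<25)&(S>60)&(V>60);k[:172]=0;k[217:]=0;k[:,:243]=0;k[:,:240]=0;k[:,275:]=0
k,c,a=comp(k);y,x=np.where(k);print(a,x.min(),x.max(),y.min(),y.max(),rect(k,ci,.054))
print(V[185,240:275].tolist(),V[205,240:275].tolist(),V[170:220,257].tolist())
for u,v in ((250,185),(268,185),(258,178)):print(L(u,v,.054))
d=(S<70)&(V<75);d[:165]=0;d[222:]=0;d[:,:235]=0;d[:,280:]=0
d,c,a=comp(d);y,x=np.where(d);print('collar',x.min(),x.max(),y.min(),y.max())
E
```

```text
135 204 309 [56.6 53.9] [ 57.6 -49.6]
150 205 308 [42.1 53.7] [ 43.1 -49.2]
165 206 307 [27.3 53.5] [ 28.2 -48.7]
220 209 306 [-30.7  53.3] [-29.7 -49.8]
235 210 306 [-47.5  53. ] [-46.5 -50.4]
215 [66.7 42.3]
235 [66.8 22.9]
260 [67.1 -1.3]
285 [ 66.4 -25.5]
300 [ 66.5 -40. ]
516 248 264 181 213 ((510.9019775390625, 369.345458984375), (14.654720306396484, 30.062227249145508), 75.07096862792969)
[88, 89, 79, 59, 49, 49, 58, 62, 41, 72, 111, 119, 117, 116, 122, 123, 123, 121, 119, 118, 114, 107, 107, 120, 114, 60, 59, 59, 56, 55, 112, 162, 162, 162, 162] [109, 110, 109, 92, 36, 37, 38, 36, 63, 109, 139, 145, 144, 141, 137, 134, 133, 133, 133, 132, 128, 116, 86, 57, 46, 35, 30, 32, 32, 42, 70, 87, 97, 113, 110] [170, 166, 166, 142, 80, 47, 48, 72, 70, 63, 57, 88, 114, 119, 120, 121, 122, 113, 125, 141, 146, 143, 141, 141, 143, 143, 143, 142, 143, 144, 145, 145, 143, 138, 133, 133, 133, 133, 133, 135, 137, 141, 135, 78, 97, 107, 107, 108, 108, 107]
[15.3  6.1]
[ 15.4 -10. ]
[21.7 -1.1]
collar 243 269 175 213
```

Emit:
play_rows(
  moves=[
    [[4,9,-30,0],[3,8,-30,0],[0,0,-30,0],[0,0,-20,0],[0,0,-12,0],[0,0,-8,0],[0,0,0,0],[0,0,0,0]],
  ],
  claw=40,
)

```text
time_s: 13.95
tool_pos: [0.5077, 0.3708, 0.0623]
orientation: [-0.0, 0.992, -0.125, 0.0]
force: [0.2, -0.2, 1.1]
grip_width: 0.0398
grip_force: 0.0
```

Emit:
play_rows(
  moves=[
    [[0,0,0,0],[0,0,0,0],[0,0,0,0],[0,0,0,0],[0,0,0,0],[0,0,0,0]],
  ],
  claw=4,
  newtons=35,
)

```text
time_s: 14.7
tool_pos: [0.5074, 0.3707, 0.0618]
orientation: [-0.0, 0.992, -0.125, 0.0]
force: [0.5, 0.7, 3.7]
grip_width: 0.0115
grip_force: 35.0
```

Emit:
play_rows(
  moves=[
    [[0,0,6,0],[0,0,14,0],[0,0,20,0],[0,0,20,0],[0,0,20,0],[0,-10,0,2],[0,-25,0,4],[0,-30,0,4]],
  ],
)

```text
time_s: 15.7
tool_pos: [0.5074, 0.3053, 0.1428]
orientation: [-0.0, 0.999, -0.037, 0.0]
force: [-0.1, -0.5, -2.9]
grip_width: 0.0119
grip_force: 35.0
```

Emit:
play_rows(
  moves=[
    [[0,-40,0,4],[0,-45,0,4],[0,-50,0,4],[0,-50,0,4],[0,-40,0,4],[-1,-30,0,2],[-1,-20,0,0],[0,-10,0,0]],
  ],
)

```text
time_s: 16.7
tool_pos: [0.5055, 0.0196, 0.1425]
orientation: [0.0, 0.988, 0.152, 0.0]
force: [-0.0, 0.2, -1.6]
grip_width: 0.0118
grip_force: 35.0
```

Emit:
play_rows(
  moves=[
    [[0,-6,0,0],[0,0,0,0],[0,0,0,0],[0,0,0,0]],
  ],
)

```text
time_s: 17.2
tool_pos: [0.5053, 0.015, 0.1415]
orientation: [-0.0, 0.988, 0.153, -0.0]
force: [0.4, 0.2, -2.1]
grip_width: 0.0119
grip_force: 35.0
```

```bash
python3 - <<'E'
from h import *
import pickle
s=state();ci=camera_info('wrist');im=get_image('wrist');cv2.imwrite('pics/w7.png',im);pickle.dump(ci,open('w7.pkl','wb'))
q=s['orientation'];print(s['tool_pos'],np.degrees(2*np.arctan2(q[2],q[1]))-90,s['force'],s['grip_width'])
a=cv2.resize(im,(400,300));b=cv2.resize(get_image('scene')[200:410,220:500],(400,300));c=cv2.resize(get_image('side')[180:330,180:380],(400,300))
cv2.imwrite('pics/c3.png',np.vstack([np.hstack([a,b]),np.hstack([c,c*0])]))
E
```

```text
[0.50528863 0.01503518 0.14153794] -72.37304379334006 [ 0.42282478  0.24821017 -2.11616513] 0.011894430312450082
```

View pics/c3.png

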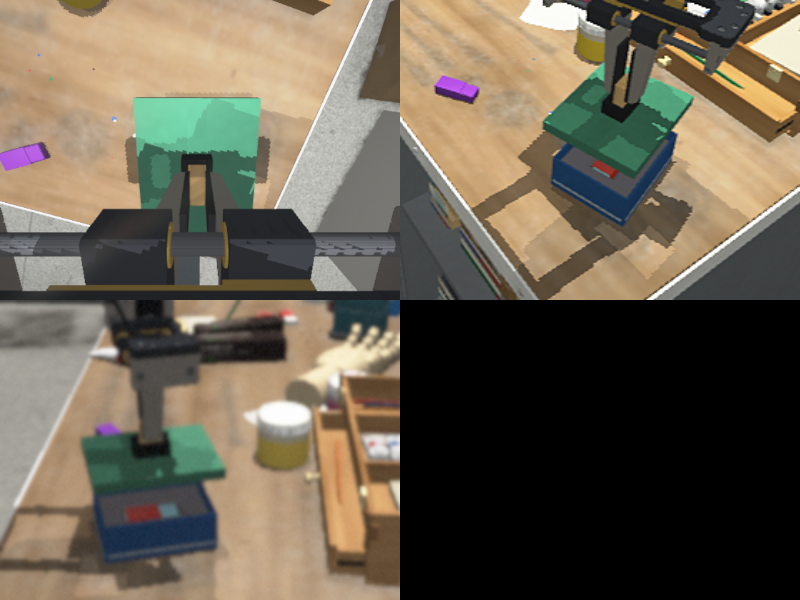

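Both lids hang level over the tin, with the eraser visible underneath. I'll measure the outer plate's edges relative to the TCP.

```bash
python3 - <<'E'
from h import *
import pickle
im=cv2.imread('pics/w7.png');ci=pickle.load(open('w7.pkl','rb'));H,S,V=hsv(im)
th=np.radians(17.3);A=np.array([[np.cos(th),np.sin(th)],[-np.sin(th),np.cos(th)]]);T=np.array([505.3,15.0])
L=lambda u,v,z:(A@(ray(ci,(u,v),z)[:2]*1000-T)).round(1)
g=(H>60)&(H<95)&(S>80);g[310:]=0;g,c,a=comp(g);z=.0957
for r in (145,165,190,215,240,260):
    x=np.where(g[r])[0];print(r,L(x.min()-.5,r,z),L(x.max()+.5,r,z))
for q in (200,240,280,320,350):
    y=np.where(g[:,q])[0];print(q,L(q,y.min()-.5,z))
d=(V<60)&(S<120);d[:200]=0;y=np.where(d[205:245,275])[0]+205;print('collar far',y,L(275,y.min()-.5,.032+.0797))
k=(H>8)&(H<25)&(S>60)&(V>60);y=np.where(k[210:300,277])[0]+210;print('knob',y.min(),y.max(),L(277,y.min()-.5,.054+.0797))
E
```

```text
145 [61.  53.4] [ 61.7 -50.6]
165 [49.2 53. ] [ 49.9 -51. ]
190 [33.9 52.8] [ 34.6 -51. ]
215 [17.9 53.3] [ 18.6 -51.6]
240 [ 1.2 53.1] [  1.9 -51. ]
260 [-12.7  52.7] [-12.  -50.8]
200 [65.9 45.2]
240 [66.1 21.8]
280 [66.2 -1.5]
320 [ 66.4 -24.8]
350 [ 66.5 -42.3]
collar far [216 217 218 219 220 221 222 223 224 225 226 227 228 229] [22.9  1.1]
knob 230 287 [22.4  0.1]
```

Emit:
play_rows(
  moves=[
    [[0,-1.7,-10,0],[0,0,-14,0],[0,0,-8,0],[0,0,-4,0],[0,0,0,0],[0,0,0,0]],
  ],
)

```text
time_s: 18.1
tool_pos: [0.5055, 0.0129, 0.1058]
orientation: [0.0, 0.988, 0.153, 0.0]
force: [-0.7, -0.3, -2.1]
grip_width: 0.0116
grip_force: 35.0
```

Emit:
play_rows(
  moves=[
    [[0,0,-2,0],[0,0,-2,0],[0,0,-2,0],[0,0,0,0],[0,0,0,0]],
  ],
)

```text
time_s: 18.73
tool_pos: [0.5053, 0.0129, 0.0996]
orientation: [-0.0, 0.988, 0.153, -0.0]
force: [0.7, 0.3, -2.9]
grip_width: 0.0118
grip_force: 35.0
```

Emit:
play_rows(
  moves=[
    [[0,0,-2,0],[0,0,-2,0],[0,0,-1,0],[0,0,-1,0],[0,0,-0.7,0],[0,0,0,0],[0,0,0,0]],
  ],
)

```text
time_s: 19.6
tool_pos: [0.5052, 0.0129, 0.0937]
orientation: [-0.0, 0.988, 0.153, 0.0]
force: [-4.9, -0.0, 10.5]
grip_width: 0.0118
grip_force: 35.0
```

Emit:
play_rows(
  moves=[
    [[0,0,0,0],[0,0,0,0],[0,0,0,0],[0,0,0,0]],
  ],
  claw=46,
)

```text
time_s: 20.1
tool_pos: [0.5053, 0.0128, 0.0928]
orientation: [0.0, 0.988, 0.153, -0.0]
force: [-0.1, 0.1, 0.2]
grip_width: 0.0459
grip_force: 0.0
```

Emit:
play_rows(
  moves=[
    [[0,0,15,0],[0,0,20,0],[0,0,0,0],[0,0,0,0]],
  ],
)

```text
time_s: 20.6
tool_pos: [0.5052, 0.0129, 0.1279]
orientation: [0.0, 0.988, 0.153, 0.0]
force: [0.1, -0.7, 0.7]
grip_width: 0.046
grip_force: 0.0
```

```bash
python3 - <<'E'
from h import *
import pickle
s=state();ci=camera_info('wrist');im=get_image('wrist');cv2.imwrite('pics/w8.png',im)
print(s['tool_pos'],s['force'],s['grip_width'])
H,S,V=hsv(im);T=np.array([505.3,12.9])
th=np.radians(17.3);A=np.array([[np.cos(th),np.sin(th)],[-np.sin(th),np.cos(th)]])
L=lambda u,v,z:(A@(ray(ci,(u,v),z)[:2]*1000-T)).round(1)
g=(H>60)&(H<95)&(S>80);g[310:]=0;g,c,a=comp(g);z=.048
ys,xs=np.where(g);print(xs.min(),xs.max(),ys.min(),ys.max())
for r in range(ys.min()+8,235,15):
    x=np.where(g[r])[0];print(r,L(x.min()-.5,r,z),L(x.max()+.5,r,z))
for q in range(xs.min()+10,xs.max()-5,20):
    y=np.where(g[:,q])[0];print(q,L(q,y.min()-.5,z))
a=cv2.resize(im,(400,300));b=cv2.resize(get_image('scene')[220:390,280:480],(400,300),interpolation=2);c=cv2.resize(get_image('side')[220:330,190:337],(400,300),interpolation=2)
cv2.imwrite('pics/c4.png',np.vstack([np.hstack([a,b]),np.hstack([c,c*0])]))
E
```

```text
[0.50520193 0.01285376 0.12792815] [ 0.0702582  -0.6925185   0.71373724] 0.04600578650455526
200 351 134 303
142 [60.1 52.9] [ 60.8 -50.8]
157 [49.8 52.8] [ 50.5 -50.8]
172 [39.3 52.7] [ 39.9 -50.8]
187 [28.4 53.3] [ 29.  -50.8]
202 [17.3 53.2] [ 17.9 -50.9]
217 [ 5.8 52.4] [  6.4 -50.9]
232 [-5.9 53. ] [ -5.3 -50.9]
210 [65.9 46. ]
230 [66.  32.3]
250 [66.1 18.6]
270 [66.2  4.9]
290 [66.3 -8.9]
310 [ 66.3 -22.6]
330 [ 66.4 -36.3]
```

View pics/c4.png

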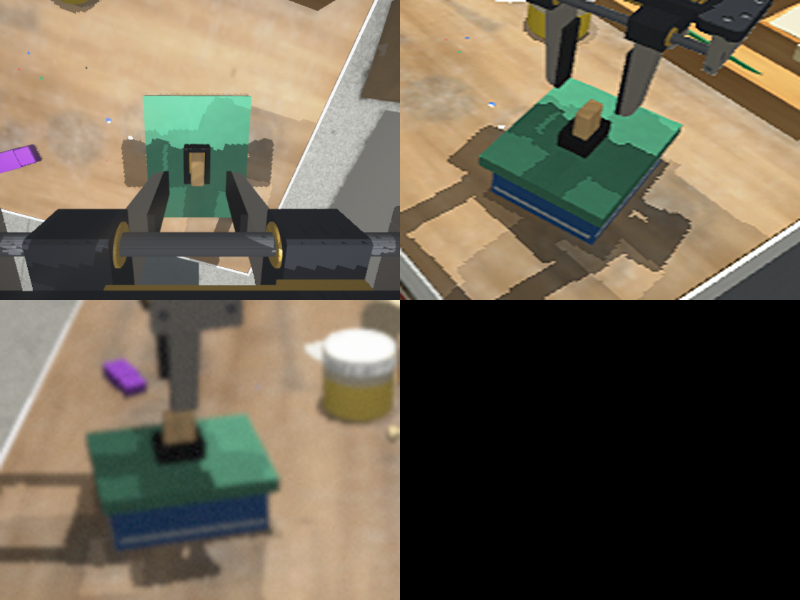

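The lids sit level on the tin and the knob is free. I'll go down onto the collar.

Emit:
play_rows(
  moves=[
    [[0,0,-15,0],[0,0,-15,0],[0,0,-10,0],[0,0,-7,0],[0,0,-4,0],[0,0,0,0],[0,0,0,0]],
  ],
)

```text
time_s: 21.62
tool_pos: [0.5055, 0.0128, 0.0772]
orientation: [0.0, 0.988, 0.153, 0.0]
force: [0.3, 0.3, 0.8]
grip_width: 0.0461
grip_force: 0.0
```

Emit:
play_rows(
  moves=[
    [[0,0,0,0],[0,0,0,0],[0,0,0,0],[0,0,0,0],[0,0,0,0]],
  ],
  claw=15,
  newtons=25,
)

```text
time_s: 22.25
tool_pos: [0.5054, 0.0128, 0.0771]
orientation: [0.0, 0.988, 0.153, 0.0]
force: [-0.2, 0.2, 4.3]
grip_width: 0.0262
grip_force: 25.0
```

Emit:
play_rows(
  moves=[
    [[0,0,1,0],[0,0,2,0],[0,0,3,0],[0,0,4,0],[0,0,5,0],[0,0,5,0],[0,0,0,0]],
  ],
)

```text
time_s: 23.12
tool_pos: [0.5056, 0.0129, 0.0974]
orientation: [0.0, 0.988, 0.153, 0.0]
force: [0.2, -0.6, -0.4]
grip_width: 0.0261
grip_force: 25.0
```

Emit:
play_rows(
  moves=[
    [[0,0,6,0],[0,0,8,0],[0,0,10,0],[0,0,12,0],[0,0,12,0],[0,0,10,0],[0,0,7,0],[0,0,0,0]],
  ],
)

```text
time_s: 24.12
tool_pos: [0.5056, 0.0129, 0.1624]
orientation: [0.0, 0.988, 0.153, 0.0]
force: [-0.1, 0.9, -0.6]
grip_width: 0.0258
grip_force: 25.0
```

```bash
python3 - <<'E'
from h import *
s=state();print(s['tool_pos'],s['force'],s['grip_width'],s['time_s'])
a=cv2.resize(get_image('wrist'),(400,300));b=cv2.resize(get_image('scene')[190:390,260:500],(400,300),interpolation=2);c=cv2.resize(get_image('side')[190:330,190:377],(400,300),interpolation=2);d=cv2.resize(get_image('scene'),(400,300))
cv2.imwrite('pics/c5.png',np.vstack([np.hstack([a,b]),np.hstack([c,d])]))
E
```

```text
[0.50557891 0.01288017 0.16242055] [-0.07522002  0.89002982 -0.55418656] 0.02578486031209533 24.125
```

View pics/c5.png

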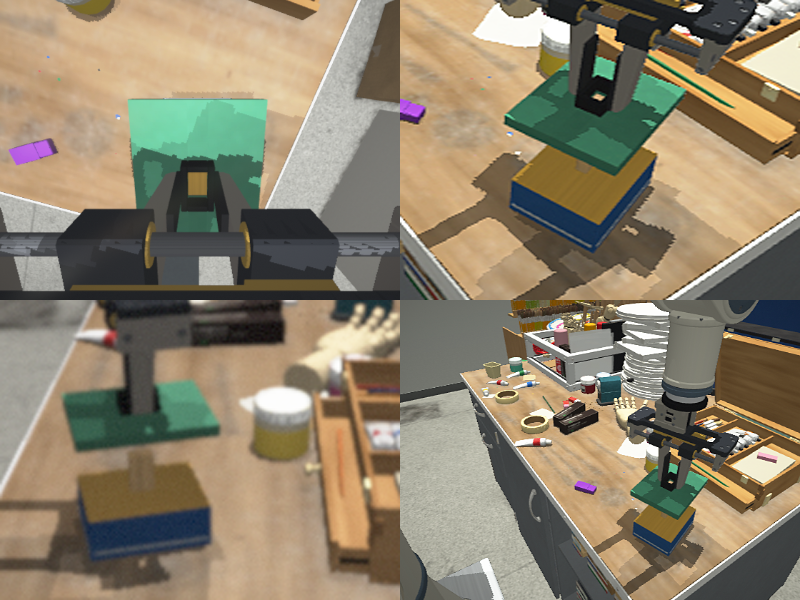

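The outer lid is held level, 85 mm up and clear of the knob. The brass inner lid stays seated on the tin, and the bystanders haven't moved.

```bash
python3 -c "
from cell import hand_in;print(hand_in())"
```

```text
the job is handed in; nothing more can be done
None
```

I handed the job in at about 24 s: the eraser is pressed flush in the recess, the brass inner lid is seated on the tin, and the green outer lid is held level about 85 mm up; the jar, tube and tape were not touched.

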